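# Take the yellow fill cap off the gearbox

## Robot

A 6-joint arm with a two-finger parallel gripper is mounted at the origin on a cart in front of the work surface, level with it; the furniture and walls round the work are solid. World frame = base frame: x ahead of the robot, y to its left, z up, the work surface at z = 0. Lengths are in m, angles in degrees, forces in N, time in s.
With the tool pointing down it reaches from about 0.4 to 0.825 m from the base axis. Payload 7 kg.
Tool frame: the origin (TCP) lies midway between the tips of the shut fingers; the grasp point (between the pads) lies 19 mm behind it; z points along the fingers, y is the direction in which the jaws open and shut (so a half turn about z gives the same grasp; the last joint's range is limited). The gripper opens to 88 mm and grips with 3 to 60 N. Pads are 19 mm wide; open, the fingers measure 130 mm over their backs; the gripper's body (78 mm by 193 mm) begins 47 mm behind the grasp point.
Start: joints at [-52.821, 20.546, 0.682, 0, -70.136, -16.507], TCP at [0.238, -0.632, 0.227] pointing down, gripper open.
Joint ranges: [-176.03, 176.03], [-82.01, 121.73], [-58.28, 71.71], [-173.87, 95.51], [-174.79, -0.11], [-173.66, 173.66]. Speed limits (degrees/s): [136.94, 136.94, 172.46, 180, 180, 180].

## Interface

Orientations are given as a 3x3 rotation matrix whose columns are the frame's x, y, z axes.
In Python, from rig import robot gives the robot as it stands. Calls block until the motion is done:
- robot.goto(position, orientation): joint-space move of the TCP to a pose.
- robot.servo_line(position, ori=None, speed=0.15): straight line of the TCP; ori=None keeps the orientation; speed is the mean speed in m/s.
- robot.movej(angles): joint-space move.
- robot.move_gripper(opening): opening from 0.0 (shut) to 1.0 (fully open); the grip force is fixed at half the most; returns when the fingers have stopped.
- robot.dwell(seconds).
- robot.ik(position, orientation): joint angles nearest the present ones, or None.
- robot.grab_frame(name): name is "scene" or "top" or "wrist"; returns (picture, depth): 420x560x3 uint8, red, green, blue; 420x560 float32, m along the optical axis (not along the pixel's ray), 0 where there is no reading.
- robot.camera_info(name): a dict with "vfov" (degrees; the focal length in pixels is half the picture's height over the tangent of half this angle, whatever the lens; pixels are square), "cx", "cy" (the principal point, pixels), "view" (4x4, takes a point from world to camera coordinates); the wrist camera has in their place "T_tool_cam" (4x4, takes a point from camera to tool coordinates, whose origin is the TCP and whose axes are the flange's). Camera axes: x right, y down, z forward; pixel columns grow to the right and rows downward; lengths in m; the calibration is good to about 2 mm. The wrist camera is an equidistant fisheye: a pixel r from the principal point sees the ray r / f radians off the axis. A picture is of the moment at which its call begins: read the wrist's pose just before it. camera_info takes no time and is no camera call.
A pose or a line that the arm cannot do raises robot.Unreachable and nothing moves.
- robot.job_done(): hands the job in, once; it reports no verdict.
Readings, each from a call of its own:
- robot.read_t(): time.
- robot.read_qpos(): joint angles.
- robot.read_qvel(): joint speeds.
- robot.read_effort(): joint torques, N m.
- robot.read_position(): TCP position.
- robot.read_tcp_rot(): TCP orientation.
- robot.read_force(): force on the tool from outside, world axes, zero at the start.
- robot.read_ft_torque(): the same for the moment, N m.
- robot.read_grip_width(): opening from 0.0 (shut) to 1.0 (fully open).
Only numpy, scipy, OpenCV 4.12 (cv2) and the standard library are available. Lean on these libraries where they do the work, as an engineer would, in place of code of your own. Each camera call takes 0.05 s, during which the arm holds its last target. There are 200 camera calls.

## Task

Unscrew the yellow fill cap of the grey gearbox by turning it anticlockwise (seen from above) until its grip bar lines up with the white marks beside its port, then lift it straight out and stand it upright in the black parts tray. Leave the blue cap closed in its port.

Things in the scene. Friction and masses are not known exactly. Their poses are not given: they have to be found in the camera images.
- yellow_cap: Loose yellow fill cap, 80 g, 51 mm tall. Origin: centre of its underside, z up. Stem 32 mm across, 0-13 mm, with lugs along x reaching 23 mm from the axis; flange 56 mm across, 13-21 mm; upright grip bar 21-51 mm, 48 long along x, 16 thick along y (grip across this), white line on top. It turns easily, lifts only when open (2 mm play before), is free 15 mm up and stands on its stem.
- blue_cap: The same cap in blue, closed in the other port; it must stay so. Which cap is in which port varies. A closed cap's origin is 1 mm above the gearbox's top face, its x axis 58 to 75 degrees clockwise (from above) of the gearbox's x axis.
- gearbox: Fixed grey gearbox, 124 x 200 (y) x 70 mm. Origin: centre of underside, z up. Ports at y = +52 and -52 mm on its top face: aluminium collars 64 mm across, 14 mm tall, with white marks beside them along the gearbox's x axis. A cap turned anticlockwise until its x is parallel with the gearbox's x (within 10 degrees) is open and lifts straight out; a hard stop follows about 13 degrees beyond.
- tray: Fixed open black parts tray, 130 (x) x 150 (y) x 16 mm, walls 4 mm thick, inner floor 4 mm above its origin. Origin: centre of its underside; z up.
Not all that is in view belongs to the job. There is more than one size of the yellow_cap; the job needs the largest.

How it is judged:
By the outcome, as a careful person would: the job done as asked, in the order asked, and still so for the second after the job is handed in, with the robot touching nothing.
It also fails if it takes over 48 s, if anything falls off the work surface, if the arm or the gripper's body presses on something with over 40 N, if the wrist force passes 120 N, or if a joint passes its speed limit or range.

## Working session

There is one attempt and no reset: what is moved stays moved. The work goes in short steps, each a Python script; the robot and the scene stay as the last script left them, time stands still between calls to the robot, and variables do not carry over. Pictures are saved under pics/ and viewed, about 8 in all and at most 12, crops included, and the job is handed in when it is done.

```bash
ls; mkdir -p pics; python3 - <<'E'
from rig import robot
import cv2,numpy as np
for n in("scene","top"):
    p,d=robot.grab_frame(n); cv2.imwrite(f"pics/{n}0.png",p[...,::-1]); np.save(f"pics/{n}0.npy",d)
    print(n,robot.camera_info(n))
print(robot.camera_info("wrist"),robot.read_t())
E
```

```text
pics
scene {'vfov': 45.09972771740823, 'cx': 275.0821798893313, 'cy': 206.69546716546634, 'view': array([[-0.47819404, -0.87822235,  0.00748026,  0.42863165],
       [-0.54957855,  0.29258152, -0.78253401,  0.30597644],
       [ 0.68505027, -0.37831409, -0.62256291,  0.68340569],
       [ 0.        ,  0.        ,  0.        ,  1.        ]])}
top {'vfov': 50.35697385575687, 'cx': 278.8787517735413, 'cy': 209.16623741874102, 'view': array([[ 0.01227045, -0.99958842,  0.02593122,  0.1638966 ],
       [-0.98307027, -0.01680096, -0.18245703,  0.57556842],
       [ 0.1828176 , -0.02325338, -0.98287181,  0.8423616 ],
       [ 0.        ,  0.        ,  0.        ,  1.        ]])}
{'vfov': 65.70646984690485, 'cx': 280.7309624630491, 'cy': 211.74560220860755, 'T_tool_cam': array([[-2.32830701e-04, -9.54471310e-01, -2.98302640e-01,
         8.12463400e-02],
       [ 9.99999122e-01,  1.66859593e-04, -1.31441408e-03,
         1.60050678e-04],
       [ 1.30434519e-03, -2.98302684e-01,  9.54470433e-01,
        -1.57413568e-01],
       [ 0.00000000e+00,  0.00000000e+00,  0.00000000e+00,
         1.00000000e+00]])} 0.1
```

View pics/top0.png

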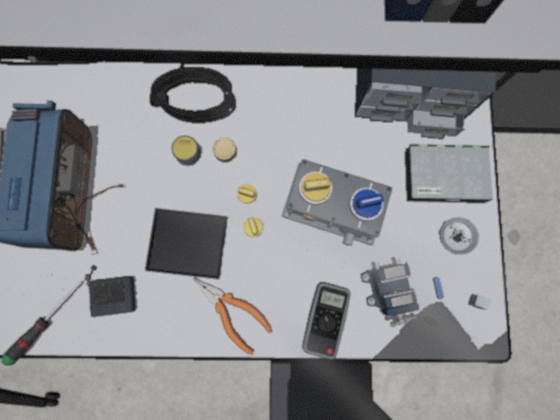

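View pics/scene0.png

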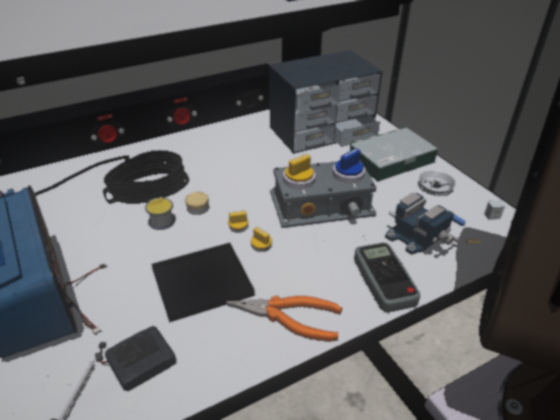

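The top view shows these yellow candidates:
- The cap in the left port at (316,187).
- Two small loose caps at (247,193) and (253,227).
- Two round lids at (185,149) and (224,149).

The one in the port, beside the blue cap at (367,204), fits the description. The tray is the black rectangle at (187,243), not the small black box at (111,296). The arm is visible near (440,330). Next I'll measure these.

```bash
cat > h.py <<'E'
import cv2,numpy as np
from rig import robot
def cloud(n,d):
    c=robot.camera_info(n); f=210/np.tan(np.radians(c["vfov"]/2))
    v,u=np.mgrid[:420,:560]; P=np.stack([(u-c["cx"])/f*d,(v-c["cy"])/f*d,d],-1)
    V=c["view"]; return (P-V[:3,3])@V[:3,:3]
def ray(n,uv,z):
    c=robot.camera_info(n); f=210/np.tan(np.radians(c["vfov"]/2)); V=c["view"]; R=V[:3,:3]
    uv=np.atleast_2d(np.asarray(uv,float)); r=np.c_[(uv-[c["cx"],c["cy"]])/f,np.ones(len(uv))]@R
    o=-R.T@V[:3,3]; return o+r*((z-o[2])/r[:,2])[:,None]
def rot(a): # tool down, tool y axis at world angle a+90 (deg); tool x at angle a
    c,s=np.cos(np.radians(a)),np.sin(np.radians(a)); return np.array([[c,s,0],[s,-c,0],[0,0,-1.]])
def rect(xy):
    (c,s,a)=cv2.minAreaRect((np.asarray(xy,np.float32)*1000)); return np.round(c,1),np.round(s,1),round(a,1)
E
python3 - <<'E'
from h import *
p=cv2.imread("pics/top0.png");d=np.load("pics/top0.npy");W=cloud("top",d)
hsv=cv2.cvtColor(p,cv2.COLOR_BGR2HSV)
def comp(m,seed):
    n,l=cv2.connectedComponents(m.astype(np.uint8)); return l==l[seed[1],seed[0]] 
y=(hsv[...,0]>15)&(hsv[...,0]<35)&(hsv[...,1]>120)&(hsv[...,2]>90)
b=(hsv[...,0]>105)&(hsv[...,0]<130)&(hsv[...,1]>120)
for nm,m,s in(("yel",y,(310,190)),("blue",b,(360,210))):
    win=np.zeros_like(m);win[s[1]-30:s[1]+30,s[0]-25:s[0]+35]=1
    for nm2,lo,hi in(("bar",.105,.14),("flange",.075,.1)):
        q=W[m&win.astype(bool)&(W[...,2]>lo)&(W[...,2]<hi)]
        print(nm,nm2,len(q),np.round(np.median(q,0),4),rect(q[:,:2]))
# gearbox top
g=(W[...,2]>.062)&(W[...,2]<.077);g[:140]=0;g[250:]=0;g[:,:275]=0;g[:,400:]=0
n,l,st,_=cv2.connectedComponentsWithStats(g.astype(np.uint8));k=1+st[1:,4].argmax()
print("gear",np.median(W[l==k][:,2]),rect(W[l==k][:,:2]))
k=(p.max(2)<60);k[:190]=0;k[290:]=0;k[:,:136]=0;k[:,235:]=0
n,l,st,_=cv2.connectedComponentsWithStats(k.astype(np.uint8));j=1+st[1:,4].argmax()
ys,xs=np.nonzero(l==j);print("tray z",np.percentile(W[l==j][:,2],[5,50,95]),rect(ray("top",np.c_[xs,ys],.016)[:,:2]))
for q in[(185,149),(224,149),(247,193),(253,227)]:print(q,np.round(W[q[1],q[0]],3))
# overhead things: depth high
print("shelf z", np.round(W[20,280],3),np.round(W[60,280],3),np.round(W[100,420],3))
R=W[(W[...,2]>.15)&(d>0)];print(np.round(R.min(0),3),np.round(R.max(0),3))
cv2.imwrite("pics/crop.png",cv2.resize(p[140:260,140:410],None,fx=2.9,fy=2.9,interpolation=cv2.INTER_CUBIC))
E
```

```text
yel bar 59 [0.6125 0.0942 0.1205] (array([611.1, 103.3]), array([16.3, 43.1]), 9.1)
yel flange 141 [0.6276 0.0981 0.091 ] (array([617.4,  96.7]), array([50. , 33.1]), 40.7)
blue bar 161 [0.577  0.0071 0.1197] (array([580.4,   4.6]), array([16. , 47.5]), 14.0)
blue flange 345 [0.5728 0.0052 0.0913] (array([580.7,   4. ]), array([50.9, 51.2]), 88.9)
gear 0.06924549667105961 (array([595.9,  53.8]), array([190.2, 107. ]), 73.1)
tray z [0.00045999 0.00332905 0.01424515] (array([506.1, 358.7]), array([147.6, 123.7]), 84.0)
(185, 149) [0.698 0.367 0.041]
(224, 149) [0.704 0.289 0.026]
(247, 193) [0.609 0.238 0.035]
(253, 227) [0.538 0.224 0.037]
shelf z [0.785 0.181 0.361] [0.731 0.18  0.35 ] [ 0.774 -0.092  0.136]
[ 0.729 -0.224  0.15 ] [0.831 0.59  0.416]
```

View pics/crop.png

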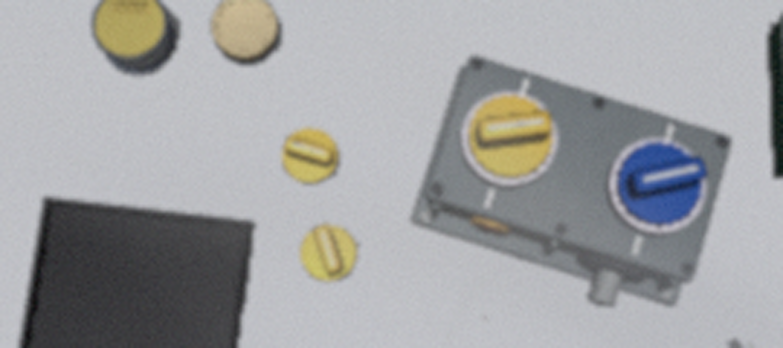

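The crop confirms it: the large yellow cap sits in a collared port, its bar at about -81° (world), with white marks along about -17°. The blue cap is closed in the other port, and the two small caps are loose. I'll hover and check from close by.

```bash
cat >> h.py <<'E'
def wray(uv,z,T,R):
    c=robot.camera_info("wrist"); f=210/np.tan(np.radians(c["vfov"]/2)); M=c["T_tool_cam"]
    q=np.atleast_2d(np.asarray(uv,float))-[c["cx"],c["cy"]]; r=np.linalg.norm(q,axis=1,keepdims=True)+1e-9
    v=np.c_[q/r*np.sin(r/f),np.cos(r/f)]@M[:3,:3].T@R.T; o=T+R@M[:3,3]
    return o+v*((z-o[2])/v[:,2])[:,None]
def snap(name):
    T,R=np.array(robot.read_position()),np.array(robot.read_tcp_rot())
    p,d=robot.grab_frame("wrist"); p=p[...,::-1].copy(); cv2.imwrite(f"pics/{name}.png",p); np.savez(f"pics/{name}.npz",T=T,R=R,d=d); return p,d,T,R
E
python3 - <<'E'
from h import *
for a in(99,163,-81,-17):
  for P in((.611,.103,.24),(.611,.103,.096),(.611,.103,.15),(.506,.35,.15),(.506,.35,.03)):
    q=robot.ik(P,rot(a)); print(a,P,None if q is None else np.round(q,0))
robot.goto((.5,-.15,.28),rot(99)); robot.goto((.59,.103,.24),rot(99))
snap("w1"); print(robot.read_t(),robot.read_qpos())
E
```

```text
99 (0.611, 0.103, 0.24) [ 28.  15.  -6.   0. -70. 161.]
99 (0.611, 0.103, 0.096) [ 28.  22. -16.   0. -52. 161.]
99 (0.611, 0.103, 0.15) [ 28.  19. -13.   0. -59. 161.]
99 (0.506, 0.35, 0.15) [ 53.  18. -13.   0. -59. 136.]
99 (0.506, 0.35, 0.03) [ 53.  26. -20.   0. -44. 136.]
163 (0.611, 0.103, 0.24) [  28.   15.   -6.    0.  -70. -135.]
163 (0.611, 0.103, 0.096) [  28.   22.  -16.    0.  -52. -135.]
163 (0.611, 0.103, 0.15) [  28.   19.  -13.    0.  -59. -135.]
163 (0.506, 0.35, 0.15) [  53.   18.  -13.    0.  -59. -160.]
163 (0.506, 0.35, 0.03) [  53.   26.  -20.    0.  -44. -160.]
-81 (0.611, 0.103, 0.24) [ 28.  15.  -6.   0. -70. -19.]
-81 (0.611, 0.103, 0.096) [ 28.  22. -16.   0. -52. -19.]
-81 (0.611, 0.103, 0.15) [ 28.  19. -13.   0. -59. -19.]
-81 (0.506, 0.35, 0.15) [ 53.  18. -13.   0. -59. -44.]
-81 (0.506, 0.35, 0.03) [ 53.  26. -20.   0. -44. -44.]
-17 (0.611, 0.103, 0.24) [ 28.  15.  -6.   0. -70.  45.]
-17 (0.611, 0.103, 0.096) [ 28.  22. -16.   0. -52.  45.]
-17 (0.611, 0.103, 0.15) [ 28.  19. -13.   0. -59.  45.]
-17 (0.506, 0.35, 0.15) [ 53.  18. -13.   0. -59.  20.]
-17 (0.506, 0.35, 0.03) [ 53.  26. -20.   0. -44.  20.]Traceback (most recent call last):
  File "<stdin>", line 5, in <module>
rig.Unreachable: the arm cannot take that pose within its joint ranges
```

```bash
python3 - <<'E'
from h import *
robot.goto((.5,-.15,.28),rot(-81)); robot.goto((.59,.103,.24),rot(-81))
snap("w1"); print(robot.read_t(),robot.read_qpos())
E
```

```text
3.1917 [ 2.84706058e+01  1.29034233e+01 -8.17673003e+00  1.28578210e-02
 -6.88980579e+01 -1.95463668e+01]
```

View pics/w1.png

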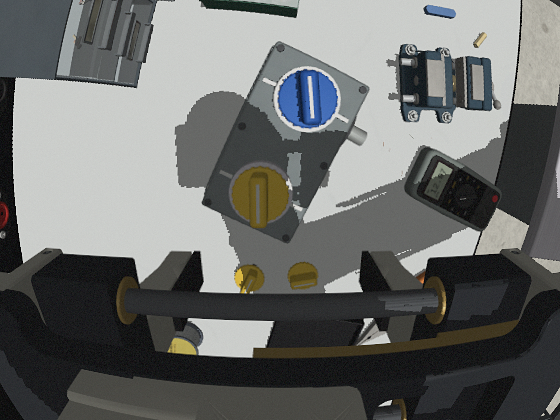

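The yellow cap is at (260,198) with its line nearly vertical. The collar is clear, and its marks are near (226,174) and (297,211). The blue cap is at (308,97). Now I'll measure these.

```bash
python3 - <<'E'
from h import *
p=cv2.imread("pics/w1.png");z=np.load("pics/w1.npz");T,R=z["T"],z["R"]
hsv=cv2.cvtColor(p,cv2.COLOR_BGR2HSV)
roi=np.zeros(p.shape[:2],np.uint8);cv2.circle(roi,(261,194),36,1,-1)
y=((hsv[...,0]>15)&(hsv[...,0]<35)&(hsv[...,1]>130)&(roi>0)).astype(np.uint8)
y=cv2.morphologyEx(y,cv2.MORPH_CLOSE,np.ones((9,9)))
c=max(cv2.findContours(y,0,1)[0],key=cv2.contourArea)[:,0]
e=cv2.fitEllipse(wray(c,.092,T,R)[:,:2].astype(np.float32)*1000);print("flange",e)
b=cv2.fitEllipse
bl=((hsv[...,0]>100)&(hsv[...,0]<130)&(hsv[...,1]>120)).astype(np.uint8);bl[140:]=0;bl[:,:265]=0;bl[:,350:]=0
bl=cv2.morphologyEx(bl,cv2.MORPH_CLOSE,np.ones((9,9)))
c=max(cv2.findContours(bl,0,1)[0],key=cv2.contourArea)[:,0]
print("blue flange",cv2.fitEllipse(wray(c,.092,T,R)[:,:2].astype(np.float32)*1000))
for nm,(u,v,r,rv),zz,in(("line",(259,197,8,28),.122),("markL",(225,175,9,9),.07),("markR",(300,212,9,9),.07),("blueL",(268,82,8,8),.07),("blueR",(342,118,8,8),.07),("bline",(309,97,8,28),.122)):
    w=p[v-rv:v+rv,u-r:u+r].astype(int); s=w.min(2); th=(np.median(s)+s.max())/2
    yy,xx=np.nonzero(s>th); q=wray(np.c_[xx+u-r,yy+v-rv],zz,T,R)[:,:2]
    d=np.linalg.svd(q-q.mean(0))[2][0]; print(nm,len(q),np.round(q.mean(0)*1000,1),"ang",round(np.degrees(np.arctan2(d[1],d[0]))%180,1), rect(q))
D=z["d"];print(D[197,259],D[205,246])
cv2.imwrite("pics/w1c.png",cv2.resize(p[40:250,190:370],None,fx=2.8,fy=2.8))
E
```

```text
flange ((610.3553466796875, 103.25862884521484), (53.12053298950195, 59.112857818603516), 3.0219783782958984)
blue flange ((580.2864379882812, 3.5839600563049316), (53.83781433105469, 54.30423355102539), 142.03372192382812)
line 146 [610.5 103.2] ang 98.2 (array([610.5, 102.7]), array([ 2.7, 35.9]), 7.7)
markL 64 [647.1  92.8] ang 147.7 (array([646.6,  92.8]), array([ 7.5, 18.4]), 52.4)
markR 85 [563.4 119.7] ang 141.8 (array([563.4, 117.5]), array([11.3, 23.9]), 45.2)
blueL 52 [618.9  -8.3] ang 160.8 (array([618. ,  -7.6]), array([ 5.3, 16.2]), 64.1)
blueR 71 [543.3  14.4] ang 157.3 (array([542. ,  13.5]), array([ 9.1, 15.5]), 82.5)
bline 171 [580.5   1.3] ang 102.5 (array([581.9,   0.6]), array([12.5, 41.1]), 10.4)
0.28470635 0.3194408
```

View pics/w1c.png

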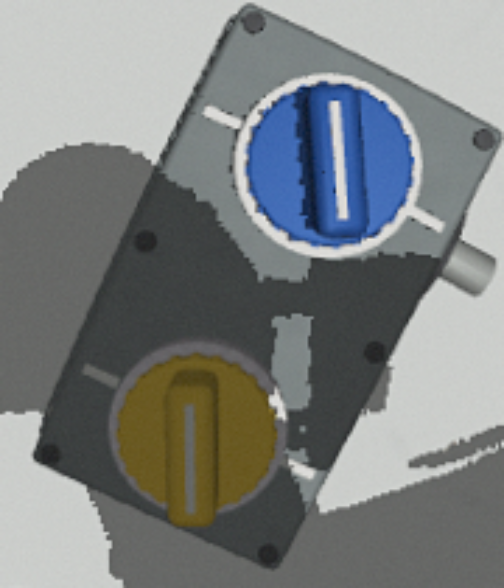

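Both views agree: cap axis (0.6104, 0.1032), bar at -81.8°, gearbox x at -16.8°. The turn is about 65° anticlockwise. Next I'll descend, grip and turn in steps, watching the force.

```bash
python3 - <<'E'
from h import *
P=np.array([.6104,.1032,.095]); rf=lambda:np.round(robot.read_force(),1)
robot.goto(P+[0,0,.06],rot(-81.8)); robot.servo_line(P,speed=.06); print(rf(),robot.read_position())
robot.move_gripper(0.0); print("grip",robot.read_grip_width()*88,rf(),np.round(robot.read_ft_torque(),2))
for a in(-66,-50,-34,-16.8):
    robot.goto(P,rot(a)); R=np.array(robot.read_tcp_rot())
    print(a,round(np.degrees(np.arctan2(R[1,0],R[0,0])),1),rf(),np.round(robot.read_ft_torque(),2),robot.read_grip_width()*88)
    if np.linalg.norm(rf())>40: break
print(robot.read_position(),robot.read_t())
p,d=robot.grab_frame("scene");cv2.imwrite("pics/s2.png",cv2.resize(p[120:260,220:420,::-1],None,fx=3,fy=3))
E
```

```text
[-0.7 -0.4  0.7] [0.61071676 0.10328337 0.09539258]
grip 16.11319838761904 [ 0.8  0.1 -0.1] [0.04 0.1  0.01]
-66 -66.3 [ 0.2  0.4 -0. ] [0.   0.07 0.03] 15.53302334739121
-50 -50.4 [ 0.4  0.9 -0.4] [0.01 0.14 0.01] 15.679961105085264
-34 -34.4 [0.6 0.1 0.3] [-0.05  0.14  0.04] 16.14304709788139
-16.8 -17.2 [ 1.  -0.  -0.4] [-0.06  0.08  0.01] 15.970637030036828
[0.61040779 0.10318489 0.0949953 ] 7.4167
```

View pics/s2.png

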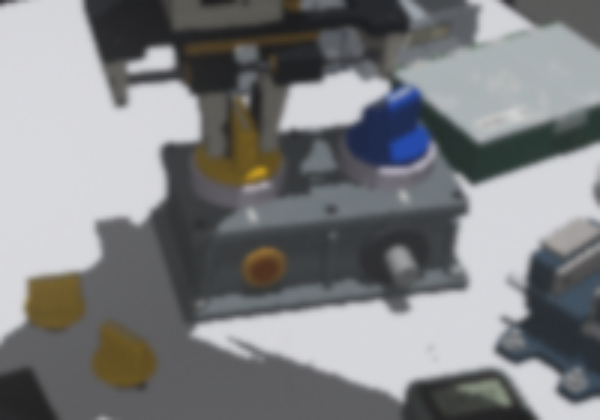

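In the crop the yellow bar (240,150) now points at the front mark (253,215), and the blue cap is unmoved. The forces are tiny, so I'll lift with a check after 5 mm.

```bash
python3 - <<'E'
from h import *
P=np.array([.6104,.1032,.095]); rf=lambda:np.round(robot.read_force(),1)
for dz in(.005,.012,.03,.06):
    robot.servo_line(P+[0,0,dz],speed=.04); print(dz,rf(),robot.read_grip_width()*88)
    if np.linalg.norm(rf())>15: break
print(robot.read_position(),robot.read_t())
p,d=robot.grab_frame("scene");cv2.imwrite("pics/s3.png",cv2.resize(p[120:260,220:420,::-1],None,fx=3,fy=3))
E
```

```text
0.005 [-0.1  0.5 -1.1] 15.955530144301502
0.012 [ 1.1  0.3 -0.6] 16.172617474374064
0.03 [-0.7 -0.1 -0.8] 16.08454823334246
0.06 [-0.1  0.5 -0.7] 16.028279204385928
[0.61020104 0.10314467 0.15477565] 9.5667
```

View pics/s3.png

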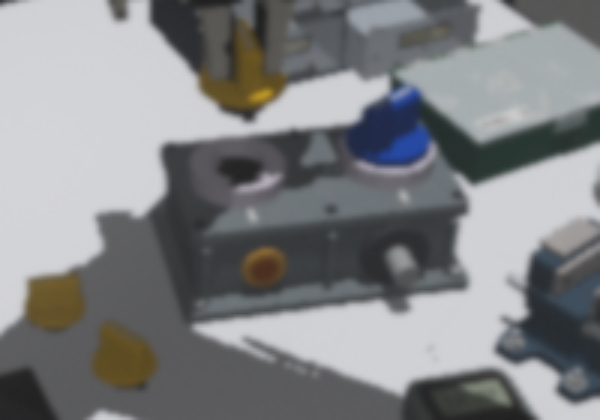

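The cap is out: its stem is clear above the empty port and blue is still in place. On to the tray.

```bash
python3 - <<'E'
from h import *
rf=lambda:np.array(robot.read_force()); C=np.array([.506,.356,0])
robot.goto(C+[0,0,.155],rot(-81)); robot.servo_line(C+[0,0,.045],speed=.1); f0=rf(); print(f0.round(1))
z=.032
while z>.022:
    robot.servo_line(C+[0,0,z],speed=.03); f=rf()-f0
    print(z,f.round(1))
    if f[2]>3: break
    z-=.001
print(robot.read_position())
robot.move_gripper(.5); print(robot.read_grip_width()); robot.dwell(.2)
robot.servo_line(C+[0,0,.16],speed=.1)
robot.goto((.42,.25,.28),rot(-81)); print(robot.read_t(),rf().round(1))
for n in("top","scene"):
    p,d=robot.grab_frame(n);cv2.imwrite(f"pics/{n}4.png",p[...,::-1]);np.save(f"pics/{n}4.npy",d)
a=cv2.imread("pics/top4.png")[130:290,130:410];b=cv2.imread("pics/scene4.png")[120:340,130:410]
cv2.imwrite("pics/f4.png",np.vstack([cv2.resize(a,(560,320)),cv2.resize(b,(350,275))[:,:].copy() if 0 else cv2.copyMakeBorder(cv2.resize(b,(350,275)),0,0,0,210,0)]))
W=cloud("top",np.load("pics/top4.npy")); h=cv2.cvtColor(cv2.imread("pics/top4.png"),cv2.COLOR_BGR2HSV)
m=(h[...,0]>15)&(h[...,0]<35)&(h[...,1]>110);m[:205]=0;m[280:]=0;m[:,:145]=0;m[:,228:]=0
q=W[m];print(len(q),q.mean(0),np.percentile(q[:,2],[5,50,95]),rect(q[q[:,2]>.035][:,:2]))
E
```

```text
[-0.8  0.2 -0.5]
0.032 [ 1.1 -0.2  0.2]
0.031 [1.2 0.3 0.2]
0.03 [ 0.8 -0.  -0.8]
0.028999999999999998 [ 0.6 -0.  -0. ]
0.027999999999999997 [ 1.2 -0.3 -0.1]
0.026999999999999996 [-1.4 -1.   7.8]
[0.50606595 0.35604272 0.02796981]
0.4982518549402499
17.2417 [ 0.4  0.7 -0. ]<stdin>:20: RuntimeWarning: Mean of empty slice.
  ret = um.true_divide(
Traceback (most recent call last):
IndexError: index -1 is out of bounds for axis 0 with size 0
```

View pics/f4.png

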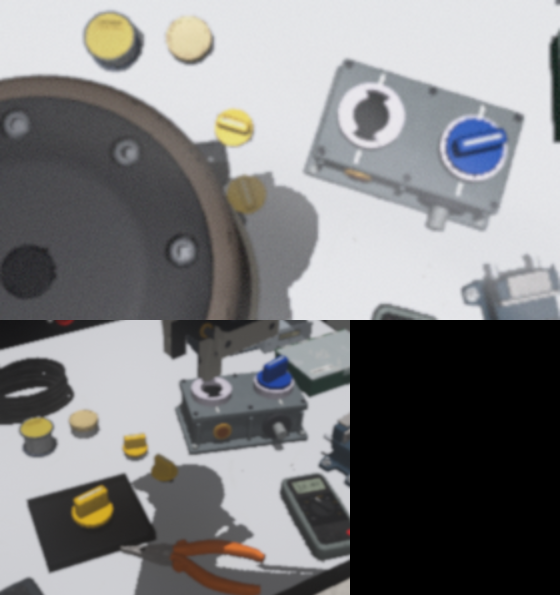

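In the scene view (lower half) the yellow cap stands upright mid-tray at (92,507). The port is empty and the blue cap is in place, while the arm hides the tray from the top camera. I'll do a numeric check from the scene depth, then hand in.

```bash
python3 - <<'E'
from h import *
p=cv2.imread("pics/scene4.png");W=cloud("scene",np.load("pics/scene4.npy"));h=cv2.cvtColor(p,cv2.COLOR_BGR2HSV)
m=(h[...,0]>12)&(h[...,0]<35)&(h[...,1]>110)&(abs(W[...,0]-.506)<.06)&(abs(W[...,1]-.356)<.07)
q=W[m];print(len(q),q.mean(0).round(3),np.percentile(q[:,2],[2,50,98]).round(3))
t0,t4=[cv2.imread(f"pics/top{i}.png")[180:230,340:395].astype(int) for i in(0,4)]
print("blue region mean diff",abs(t0-t4).mean())
ok=len(q)>50 and .045<np.percentile(q[:,2],98)<.065
print(ok,robot.read_t(),np.round(robot.read_force(),1))
if ok: robot.job_done()
E
```

```text
849 [0.5   0.356 0.033] [0.003 0.028 0.056]
blue region mean diff 30.584242424242426
True 17.3417 [ 0.7 -0.2  0.1]
the job is handed in; nothing more can be done
```

```bash
python3 - <<'E'
from h import *
for i in(0,4):
    p=cv2.imread(f"pics/top{i}.png");W=cloud("top",np.load(f"pics/top{i}.npy"));h=cv2.cvtColor(p,cv2.COLOR_BGR2HSV)
    m=(h[...,0]>105)&(h[...,0]<130)&(h[...,1]>120)&(W[...,2]>.105)&(W[...,2]<.14);m[:,:335]=0;m[:,400:]=0
    print(rect(W[m][:,:2]),p[180:230,340:395].mean())
E
```

```text
the job is handed in; nothing more can be done
```

I unscrewed the large yellow cap, lifted it straight out and stood it upright in the black tray. I handed the job in at about 17 s on the robot's clock.

- **Turn and lift:** I turned the cap about 65° anticlockwise until its bar lined up with the marks. Force readings were about 1 N during both the turn and the lift.
- **Placing:** The cap touched the tray floor at the expected height, with about 8 N of contact.
- **Last checks:** The scene camera shows the cap standing at about (0.50, 0.356), its top at about 0.055 m, as expected for an upright cap on the tray floor. The yellow port is empty and the arm was clear of everything.
- **Blue cap:** In both camera views it looks unmoved, and I never touched it.
- **Checks that failed or disagreed:**
  - The top camera could not confirm the cap in the tray because the arm hid it.
  - The before/after pixel difference around the blue cap was large (about 31 grey levels). I put this down to the changed brightness or shadow, but I did not confirm it. The bar-angle recheck I tried after handing in was refused.

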